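# Lock a sprung belt-tension wheel with its pin

## Task

The belt of this small tube conveyor is off and its sprung tension wheel must be locked back so that a new belt can be fitted: take the red-handled locking pin from its stand, put its tip through the slot in the wheel, and with the pin turn the wheel counter-clockwise (seen from above) against its spring. The lock hole is in a disc hidden under the wheel and must be found by feel: keep pressing lightly (5 to 10 N; forcing the pin with 40 N would spoil it) until the pin drops in, push it fully home so that its collar rests on the wheel, then let go so that the pin holds the wheel. Leave everything else where it stands.

Things in the scene. Friction and masses are not known exactly. Their poses are not given: they have to be found in the camera images.
- tensioner: Fixed grey plate 222x140x12 mm with aluminium tension wheel (diameter 120, black tyre) and dark idle pulley (diameter 52 mm, top at 46). Origin on the wheel's upright axis at bench height; x points to the pulley, 112 away. Wheel's flat top: 44 above bench. Under it a hidden fixed lock disc: flat face 30 above bench, 18 thick, one round lock hole, diameter 10, its centre 32 from the axis.
- tension_wheel (a joint): Turn of the wheel (rad), 0 at rest on its stop, grows counter-clockwise seen from above, end stop at 1.45. A spring turns it back: 0.08 N m at 0 and 0.08 more per rad (2.5 to 5.5 N at the slot). The slot comes over the lock hole at a turn between 0.6 and 1.1, different every time and not visible: found by feel.
- wheel_slot (a point): Centre of the slot through the wheel, at the wheel's top (44 mm above bench), moving with the wheel. Painted yellow frame; 10 mm across (along the turn), 14 mm along the radius, through the 12 mm thick wheel; centre 32 mm from the wheel's axis. At turn 0 it lies 113 degrees clockwise (seen from above) of the tensioner's x axis.
- locking_pin: Loose pin, about 60 g, upright in its stand: steel shaft, diameter 8 mm, 28 mm long, last 4 mm tapering to 5, under a steel collar (diameter 16, 4 thick) with a flat red grip on it. Origin on the axis at the collar's underside; z up. Tip through the slot and on the lock disc's face, the collar is 14 mm above the wheel's top; in the lock hole the collar comes down onto the wheel.
- pin_grip (a point): Centre of the pin's red grip, 23 mm above the underside of the collar and 51 mm above the tip. The grip is 18 mm thick along the pin's x (grasp it across this), 30 mm wide along its y and 38 mm high (4 to 42 mm above the underside of the collar).
- pin_collar (a point): Middle of the underside of the pin's collar (same point as the pin's origin); the tip is 28 mm below it.
- pin_stand: Fixed grey block 56 x 56 x 32 mm on a black foot 76 x 76 x 5 mm, with an 11 mm hole, 30 mm deep, in its top where the pin stands with its collar on the block. Origin at the centre of its underside.
- beaker: Loose bystander: glass beaker 56 mm across, 70 mm high; origin under its centre.
- stopper: Loose bystander: red-brown rubber stopper 33 mm across, 26 mm high; origin under its centre.
- crucible: Loose bystander: white porcelain crucible 42 mm across, 35 mm high; origin under its centre.
- screwdriver: Loose bystander: red-handled screwdriver, 194 mm long, lying along its y; origin under its middle.
- petri_dish: Loose bystander: glass dish 64 mm across, 16 mm high; origin under its centre.
- flask: Loose bystander: conical flask 65 mm across, 110 mm high; origin under its centre.
Things that resemble listed ones, but are neither listed nor needed, are in the scene too. What is shaped like the locking_pin but blue or green is not meant.

How it is judged:
On the way, in this order (a step that is already met when the one before it is completed fails the run):
1. the pin's tip is through the wheel's slot, at least 8 mm below its top, the wheel not yet turned to the lock (horizontal distance between pin_collar and wheel_slot below 0.008 m and z of pin_collar in the frame of wheel_slot below 0.02 m and value of joint tension_wheel below 0.4 rad), for 0.1 s.
2. the wheel has been turned, with the pin in its slot, by more than 0.4 rad (horizontal distance between pin_collar and wheel_slot below 0.008 m and value of joint tension_wheel above 0.4 rad), for 0.1 s.
At the end, for the whole second after the job is handed in: The pin stands upright (within 0.2 rad) in the wheel's slot (within 8 mm of its centre) with the underside of its collar within 3 mm of the wheel's top, the wheel stays turned by more than 0.4 rad, and wheel and pin are at rest (all of step 2 and z of pin_collar in the frame of wheel_slot between -0.003 and 0.003 m and angle between locking_pin's own z axis and vertical below 0.2 rad and linear speed of locking_pin below 0.02 m/s and velocity of joint tension_wheel between -0.1 and 0.1 rad/s); the robot touches nothing.
It fails at once if the pin was forced: more than 40 N between pin and tensioner (contact force between locking_pin and tensioner above 40 N).
It fails at once if a bystander was moved by more than 30 mm (distance of any of beaker, stopper, crucible, screwdriver, petri_dish, flask from where it was at the start of the episode above 0.03 m).
It also fails if it takes over 58 s, if anything falls off the work surface, if the arm or the gripper's body presses on something with over 40 N, if the wrist force passes 120 N, or if a joint passes its speed limit or range.

## Robot

A 7-joint arm with a two-finger parallel gripper is mounted at the origin on a cart in front of the work surface, level with it; the furniture and walls round the work are solid. World frame = base frame: x ahead of the robot, y to its left, z up, the work surface at z = 0. Lengths are in m, angles in rad, forces in N, time in s.
With the tool pointing down it reaches from about 0.4 to 0.85 m from the base axis. Payload 4.4 kg.
Tool frame: the origin (TCP) lies between the finger pads; the fingertips stand 8 mm ahead of it and the grasp point (between the pads) lies 11 mm behind it (manip.tip_extent is the distance from the TCP to the fingertips, in m); z points along the fingers, x is the direction in which the jaws open and shut, and the axes are right-handed (so a half turn about z gives the same grasp; the last joint's range is limited). The gripper opens to 94 mm and grips with 3 to 60 N. Pads are 16 mm wide; open, the fingers measure 119 mm over their backs; the gripper's body (75 mm by 177 mm) begins 78 mm behind the grasp point.
Start: joints at [1.093, 0.628, 0.038, 1.517, -0.027, 0.996, -0.02], TCP at [0.26, -0.596, 0.213] pointing down, gripper open.
Joint ranges: [-3.06, 3.06], [-0.37, 2.12], [-1.25, 1.32], [0.18, 2.47], [-1.1, 4.24], [0.23, 1.98], [-2.94, 2.94]. Speed limits (rad/s): [2.57, 2.57, 3.14, 3.14, 3.14, 3.14, 3.14].

## Interface

Orientations are given as a unit quaternion [w, x, y, z].
In Python, from bench import status, eyes, manip gives the robot as it stands.
- The arm moves only by the tool apply_moves, never from a script. Its argument "moves" is a list of rows, each an object with "dr": the turn, a rotation vector about the tool's x, y, z in degrees, a list of three; "dp": the shift along the tool's x, y, z in m, a list of three; "claw": the gripper's target within -1 to 1 (shut at 1, half-way at 0, fully open at -1). A call has 1 to 12 rows; each row shifts and turns the commanded pose from where the row before left it, along the tool's axes as they then stand; what a row does not reach is not made up. A row lasts 1/12 s, in which the tool goes at most 41.7 mm and 7.16 degrees, less where a joint would pass 70% of its speed; a pose out of reach is approached as far as the arm can. A call is refused whole if a number of a shift passes 0.0417 or a number of a turn 7.16, either way. A call with a gripper value outside its range is refused whole. The fingers move at their own pace and stop on an object; "newtons" is the grip in N (left out, the last holds). Time passes only in rows, so rows that do not move let the fingers close. It gives the time, the measured TCP pose, the force and the opening at its end, in the units of the state.
- status.get_obs(): the state, without advancing time (a new reading comes with each control period).
- eyes.snapshot(name): name is "side" or "top" or "wrist"; returns the picture (420x560x3 uint8, blue, green, red); there is no depth.
- eyes.get_calibration(name): a dict with "fov_y" (degrees; the focal length in pixels is half the picture's height over the tangent of half this angle, whatever the lens; pixels are square), "cx", "cy" (the principal point, pixels), "world_to_cam" (4x4, takes a point from world to camera coordinates). Camera axes: x right, y down, z forward; pixel columns grow to the right and rows downward; lengths in m; the calibration is good to about 2 mm. A picture is of the moment at which its call begins: read the wrist's pose just before it. get_calibration takes no time and is no camera call; for the wrist camera it gives the pose at the moment of the call.
- manip.job_done(): hands the job in, once; it reports no verdict.
Trained networks look in the newest picture that a camera, given by its name, has taken for a name from the list of things; names that differ only in an ending like _2 or _b are one class to them, and where a whole thing is asked for, a point or a joint stands for the part that bears it (a point fixed in the world has none). Each returns a list of dicts, best first, with "conf" (0 to 1); they miss things now and then, are a little off and sometimes report something else, mostly with a low value. They report only what shows in the picture. A call takes as long as a camera call. They do not tell look-alikes from the thing itself.
- eyes.spot_in(camera, query): "rect" ([centre column, centre row, width, height] in pixels, round what is visible of it).
- eyes.silhouettes(camera, query): "region" (420x560 bool, what is visible of it) and "rect" ([centre column, centre row, width, height] in pixels, round what is visible of it).
The state is a dict: "time_s": time; "q": joint angles; "dq": joint speeds; "joint_efforts": joint torques, N m; "ee_pos": TCP position; "tool_rot": TCP orientation; "force": force on the tool from outside, world axes, zero at the start; "torque": the same for the moment, N m; "finger_gap": finger opening in m.
Only numpy, scipy, OpenCV 4.12 (cv2) and the standard library are available. Lean on these libraries where they do the work, as an engineer would, in place of code of your own. Each camera call takes 0.05 s, during which the arm holds its last target.

## Working session

There is one attempt and no reset: what is moved stays moved. The work goes in short steps, Python scripts to look and compute and a tool call to move; the robot and the scene stay as the last step left them, time stands still between calls to the robot, and variables do not carry over. Pictures are saved under pics/ and viewed, and the job is handed in when it is done.

Besides the shell and the picture viewer there is one more tool, called after "Emit:" as name(argument=value, ...) on one line, values as JSON. apply_moves: Moves the arm, as the interface text tells. Its arguments: {"type":"object","properties":{"moves":{"type":"array"},"newtons":{"type":"number"}},"required":["moves"]}

```bash
ls; mkdir -p pics; cat > h.py <<'E'
import numpy as np, cv2
from bench import status, eyes, manip
def cal(n):
    c=eyes.get_calibration(n); f=210/np.tan(np.radians(c["fov_y"])/2)
    return f,c["cx"],c["cy"],np.array(c["world_to_cam"])
def proj(C,p):
    f,cx,cy,T=C; q=T[:3,:3]@np.array(p)+T[:3,3]; return np.array([cx+f*q[0]/q[2],cy+f*q[1]/q[2]])
def ray(C,uv):
    f,cx,cy,T=C; R=T[:3,:3]; o=-R.T@T[:3,3]; d=R.T@np.array([(uv[0]-cx)/f,(uv[1]-cy)/f,1]); return o,d/np.linalg.norm(d)
def atz(C,uv,z):
    o,d=ray(C,uv); return o+d*(z-o[2])/d[2]
def tri(L):
    A=np.zeros((3,3));b=np.zeros(3)
    for C,uv in L:
        o,d=ray(C,uv);P=np.eye(3)-np.outer(d,d);A+=P;b+=P@o
    p=np.linalg.solve(A,b); return p,[np.linalg.norm(proj(C,p)-uv) for C,uv in L]
E
python3 - <<'E'
from h import *
np.set_printoptions(precision=4,suppress=True)
o=status.get_obs()
for k,v in o.items(): print(k,np.round(v,4))
for n in ["side","top","wrist"]:
    print(n,cal(n))
    cv2.imwrite(f"pics/{n}0.png",eyes.snapshot(n))
    for q in ["tensioner","wheel_slot","locking_pin","pin_stand"]:
        print(n,q,[(np.round(d["rect"]).tolist(),round(d["conf"],2)) for d in eyes.spot_in(n,q)][:4])
E
```

```text
pics
time_s 0.0
q [ 1.0932  0.6293  0.0384  1.5183 -0.027   0.9963 -0.02  ]
dq [-0.0001 -0.001  -0.0007 -0.0007 -0.0003 -0.0003 -0.0013]
joint_efforts [  0.0003 -54.9726   1.1438 -18.6627  -0.0522   0.0239   0.0002]
ee_pos [ 0.2599 -0.5951  0.2126]
tool_rot [-0.0005  0.8367 -0.5476 -0.0008]
force [-0.3445  0.2514 -0.3508]
torque [ 0.05   -0.0228 -0.0069]
finger_gap 0.0938
side (np.float64(403.9689392272465), 271.1592117249578, 211.67456219487224, array([[ 0.9736, -0.228 ,  0.0109, -0.5176],
       [-0.1025, -0.4795, -0.8716,  0.1374],
       [ 0.204 ,  0.8474, -0.4902,  0.9284],
       [ 0.    ,  0.    ,  0.    ,  1.    ]]))
side tensioner [([293.0, 242.0, 95.0, 47.0], 0.94)]
side wheel_slot [([278.0, 235.0, 50.0, 30.0], 0.73)]
side locking_pin [([260.0, 334.0, 18.0, 34.0], 0.86), ([256.0, 299.0, 16.0, 34.0], 0.82), ([315.0, 311.0, 15.0, 21.0], 0.81), ([333.0, 280.0, 19.0, 27.0], 0.76)]
side pin_stand [([313.0, 332.0, 41.0, 38.0], 0.88), ([293.0, 242.0, 94.0, 46.0], 0.46)]
top (np.float64(405.18852770429095), 277.57346867687056, 211.1694649037748, array([[ 0.0145, -0.9998,  0.0165,  
[... 169 characters left out ...]
 195.0, 62.0, 81.0], 0.97)]
top wheel_slot [([297.0, 209.0, 42.0, 40.0], 0.93), ([219.0, 262.0, 14.0, 20.0], 0.21)]
top locking_pin [([220.0, 260.0, 19.0, 20.0], 0.64), ([398.0, 208.0, 12.0, 14.0], 0.62), ([375.0, 240.0, 14.0, 11.0], 0.61), ([406.0, 246.0, 13.0, 5.0], 0.59)]
top pin_stand [([392.0, 210.0, 28.0, 35.0], 0.98), ([163.0, 168.0, 12.0, 11.0], 0.29)]
wrist (np.float64(302.2450485376598), 282.2282180190174, 212.60448587297822, array([[ 0.401 , -0.9161,  0.0004, -0.65  ],
       [-0.887 , -0.3881,  0.2502, -0.026 ],
       [-0.229 , -0.1007, -0.9682,  0.3896],
       [ 0.    ,  0.    ,  0.    ,  1.    ]]))
wrist tensioner []
wrist wheel_slot []
wrist locking_pin []
wrist pin_stand []
```

```bash
python3 - <<'E'
import cv2
for n,(x,y,w,h) in {"side":(190,180,240,180),"top":(150,120,280,180)}.items():
    im=cv2.imread(f"pics/{n}0.png"); cv2.imwrite(f"pics/{n}0c.png",cv2.resize(im[y:y+h,x:x+w],None,fx=2.85 if n=="top" else 3.3,fy=2.85 if n=="top" else 3.3,interpolation=cv2.INTER_CUBIC))
E
```

```text
(no output)
```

View pics/side0c.png

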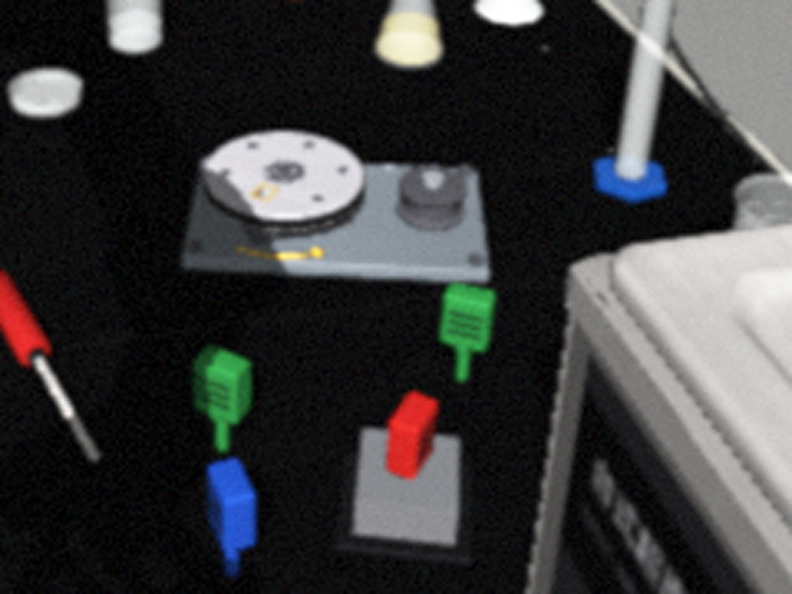

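View pics/top0c.png

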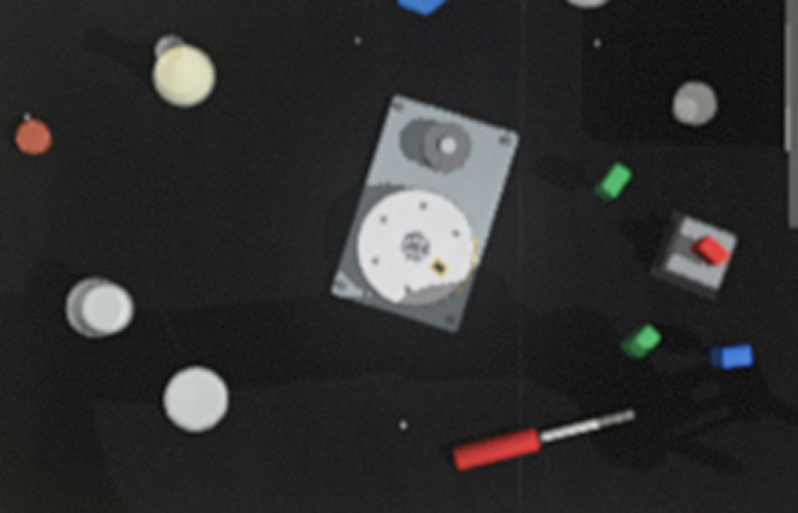

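View pics/side0.png

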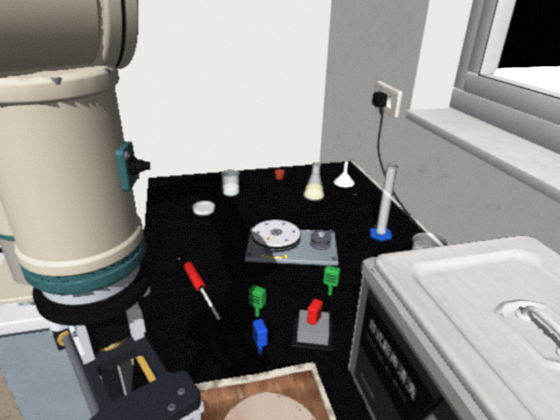

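View pics/top0.png

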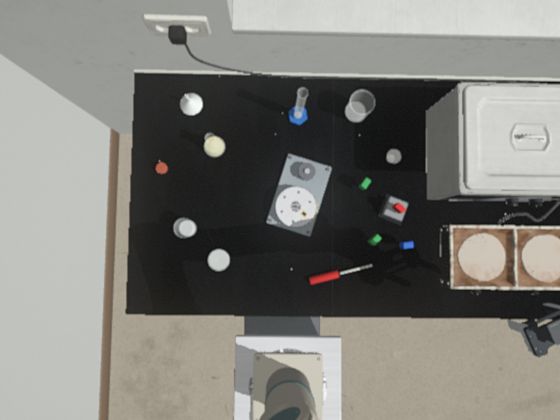

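Red pin in the stand at side (315,311) / top (400,208). The greens at side (258,298), (332,279) and the blue at (260,334) stand loose, so they're look-alikes. The stopper and screwdriver are plainly different things.

```bash
python3 - <<'E'
from h import *
np.set_printoptions(precision=4,suppress=True)
S,T=cal("side"),cal("top")
ms={}
for n in ["side","top"]:
    im=cv2.imread(f"pics/{n}0.png").astype(int)
    m=((im[...,2]>110)&(im[...,1]<80)&(im[...,0]<80)).astype(np.uint8)
    k,l,st,c=cv2.connectedComponentsWithStats(m)
    for i in range(1,k):
        if st[i,4]>20: print(n,st[i],c[i])
for name,uS,uT in [("pin",(315,311.5),(400,208)),("wheelcentre",(276,234),(295.5,206)),("slot",(270,238),(304,213.5))]:
    print(name,tri([(S,uS),(T,uT)]), atz(T,uT,0.044))
print("pulley",atz(T,(307,171),.046),"box corner", tri([(S,(367,262)),(T,(428,200))]))
for uv in [(437,88),(437,195),(428,95),(428,200)]: print(uv,[atz(T,uv,z) for z in (0,.1,.2)])
E
```

```text
side [275 169   9  10  67] [279.1343 173.4179]
side [184 262  21  29 272] [193.4265 275.3971]
side [307 299  16  26 270] [313.6259 311.1815]
side [303 372   9  10  30] [306.5667 376.1333]
top [395 203  10  10  54] [399.0556 207.4444]
top [310 271  30  14 222] [324.2928 277.4414]
pin (array([ 0.5382, -0.3192,  0.0607]), [np.float64(0.09379372385839291), np.float64(0.05867271302990573)]) [ 0.5393 -0.3245  0.044 ]
wheelcentre (array([ 0.5405, -0.0148,  0.0384]), [np.float64(0.14375969987351195), np.float64(0.12090827270532312)]) [ 0.5404 -0.0145  0.044 ]
slot (array([ 0.5187, -0.0398,  0.0454]), [np.float64(0.07366363751501098), np.float64(0.060555869321330114)]) [ 0.5186 -0.0399  0.044 ]
pulley [ 0.6448 -0.0473  0.046 ] box corner (array([ 0.5745, -0.3611,  0.1937]), [np.float64(16.839980425059363), np.float64(10.228796239400802)])
(437, 88) [array([ 0.9219, -0.4569,  0.    ]), array([ 0.8836, -0.4153,  0.1   ]), array([ 0.8453, -0.3737,  0.2   ])]
(437, 195) [array([ 0.5847, -0.4534,  0.    ]), array([ 0.5737, -0.4121,  0.1   ]), array([ 0.5627, -0.3708,  0.2   ])]
(428, 95) [array([ 0.8989, -0.4283,  0.    ]), array([ 0.8625, -0.389 ,  0.1   ]), array([ 0.826 , -0.3498,  0.2   ])]
(428, 200) [array([ 0.5687, -0.4253,  0.    ]), array([ 0.5591, -0.3863,  0.1   ]), array([ 0.5494, -0.3473,  0.2   ])]
```

```bash
python3 - <<'E'
from h import *
from scipy.spatial.transform import Rotation as R
np.set_printoptions(precision=4,suppress=True)
S,T,W=cal("side"),cal("top"),cal("wrist")
o=status.get_obs(); p=o["ee_pos"]; q=o["tool_rot"]; Rt=R.from_quat(np.r_[q[1:],q[0]]).as_matrix()
print(Rt)
c=-W[3][:3,:3].T@W[3][:3,3]; print("cam world",c,"in tool",Rt.T@(c-p),"axes in tool",Rt.T@W[3][:3,:3].T)
for a,b in [((363,268),(428,195)),((363,266),(428,190)),((374,258),(457,196))]: print(tri([(S,a),(T,b)]))
im=cv2.imread("pics/top0.png"); cv2.imwrite("pics/t1.png",cv2.resize(im[170:270,360:480],None,fx=6,fy=6,interpolation=cv2.INTER_CUBIC))
E
```

```text
[[ 0.4002 -0.9164  0.    ]
 [-0.9164 -0.4002 -0.    ]
 [ 0.     -0.     -1.    ]]
cam world [ 0.3268 -0.5663  0.3841] in tool [-0.0002 -0.0728 -0.1705] axes in tool [[ 1.      0.0007  0.0007]
 [-0.0008  0.9682  0.2502]
 [-0.0005 -0.2502  0.9682]]
(array([ 0.5798, -0.3613,  0.182 ]), [np.float64(10.44073687696452), np.float64(6.358585470232452)])
(array([ 0.5874, -0.3584,  0.1833]), [np.float64(6.6876697628508825), np.float64(4.105120022573625)])
(array([ 0.5696, -0.4112,  0.2387]), [np.float64(9.863959325363805), np.float64(5.643434240011111)])
```

View pics/t1.png

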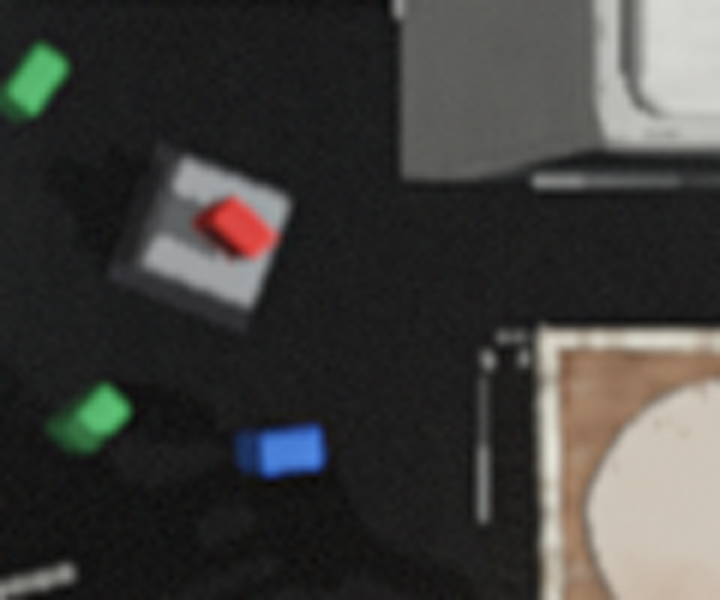

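Box wall at y≈-0.42, front x≈0.57; there is clearance. Raise and yaw by about +26° first.

Emit:
apply_moves(moves=[{"dp": [0,0,-0.035],"dr": [0,0,-6.5],"claw": -1},{"dp": [0,0,-0.035],"dr": [0,0,-6.5],"claw": -1},{"dp": [0,0,-0.035],"dr": [0,0,-6.5],"claw": -1},{"dp": [0,0,-0.035],"dr": [0,0,-6.5],"claw": -1},{"dp": [0,0,0],"dr": [0,0,0],"claw": -1}])

```text
time_s: 1.17
ee_pos: [0.2616, -0.5989, 0.3616]
tool_rot: [0.005, 0.939, -0.344, 0.005]
force: [-0.2, -1.8, 0.1]
finger_gap: 0.094
```

```bash
cat >> h.py <<'E'
from scipy.spatial.transform import Rotation as R
np.set_printoptions(precision=4,suppress=True)
def tool():
    o=status.get_obs(); q=np.array(o["tool_rot"]); return np.array(o["ee_pos"]),R.from_quat(np.r_[q[1:],q[0]]).as_matrix(),o
def go(target):
    p,Rt,o=tool(); d=Rt.T@(np.array(target)-p); n=int(np.ceil(max(abs(d))/0.03)); print("tool delta",d,"rows@.03",n,"yaw",np.degrees(np.arctan2(Rt[1,0],Rt[0,0])),"tilt",Rt[:,2]); return d
E
python3 -c "
from h import *
print(tool()[2]); go([.53,-.315,.32])"
```

```text
{'time_s': 1.1667, 'q': array([ 1.1611,  0.5194, -0.0791,  1.2952,  0.0406,  1.3149,  0.3812]), 'dq': array([-0.0115,  0.0424,  0.0248,  0.1107, -0.0152, -0.0954, -0.1272]), 'joint_efforts': array([  0.19  , -48.0861,  -0.5423, -19.8252,   0.06  ,   0.9039,
         1.002 ]), 'ee_pos': array([ 0.2616, -0.5989,  0.3616]), 'tool_rot': array([ 0.0046,  0.9391, -0.3435,  0.005 ]), 'force': array([-0.2135, -1.7659,  0.0941]), 'torque': array([-0.0378, -0.0583, -0.031 ]), 'finger_gap': 0.09398249982240356}
tool delta [ 0.0214 -0.3903  0.0398] rows@.03 14 yaw -40.18353770962709 tilt [ 0.0062 -0.0121 -0.9999]
```

Emit:
apply_moves(moves=[{"dp": [0.002,-0.035,0],"dr": [0,0,0],"claw": -1},{"dp": [0.002,-0.035,0],"dr": [0,0,0],"claw": -1},{"dp": [0.002,-0.035,0],"dr": [0,0,0],"claw": -1},{"dp": [0.002,-0.035,0],"dr": [0,0,0],"claw": -1},{"dp": [0.002,-0.035,0],"dr": [0,0,0],"claw": -1},{"dp": [0.002,-0.035,0.005],"dr": [0,0,0],"claw": -1},{"dp": [0.002,-0.035,0.005],"dr": [0,0,0],"claw": -1},{"dp": [0.002,-0.035,0.01],"dr": [0,0,0],"claw": -1},{"dp": [0.002,-0.035,0.01],"dr": [0,0,0],"claw": -1},{"dp": [0.002,-0.035,0.01],"dr": [0,0,0],"claw": -1},{"dp": [0.002,-0.035,0],"dr": [0,0,0],"claw": -1},{"dp": [0,0,0],"dr": [0,0,0],"claw": -1}])

```text
time_s: 2.17
ee_pos: [0.5322, -0.308, 0.3126]
tool_rot: [-0.003, 0.94, -0.34, 0.0]
force: [0.4, 1.5, 0.3]
finger_gap: 0.0937
```

Emit:
apply_moves(moves=[{"dp": [0,0,0],"dr": [0,0,0],"claw": -1},{"dp": [0,0,0],"dr": [0,0,0],"claw": -1}])

```text
time_s: 2.33
ee_pos: [0.526, -0.3175, 0.3134]
tool_rot: [0.001, 0.938, -0.346, -0.0]
force: [-0.4, -0.7, 0.2]
finger_gap: 0.0941
```

```bash
cat > look.py <<'E'
import sys
from h import *
n=sys.argv[1]; tag=sys.argv[2]
p,Rt,o=tool(); C=cal(n); im=eyes.snapshot(n); print("t",o["time_s"],p,"F",np.array(o["force"]),"gap",o["finger_gap"])
cv2.imwrite(f"pics/{tag}.png",im); import pickle; pickle.dump((C,p,Rt),open(f"pics/{tag}.pkl","wb"))
for q in sys.argv[3:]:
    print(q,[(np.round(d["rect"],1).tolist(),round(d["conf"],2)) for d in eyes.spot_in(n,q)][:4])
E
python3 look.py wrist w1 locking_pin pin_stand; python3 -c "
from h import *
go([.538,-.319,.2])"
```

```text
t 2.3333 [ 0.526  -0.3175  0.3134] F [-0.421  -0.7148  0.1877] gap 0.09410866238896784
locking_pin [([249.1, 236.9, 22.4, 23.5], 0.84), ([278.2, 88.5, 24.2, 13.0], 0.76), ([207.8, 187.1, 29.0, 18.7], 0.59), ([287.9, 183.1, 13.9, 22.3], 0.54)]
pin_stand [([285.1, 173.2, 58.5, 63.1], 0.8)]
tool delta [ 0.0098 -0.008   0.1137] rows@.03 4 yaw -40.58966248214973 tilt [-0.0002 -0.001  -1.    ]
```

View pics/w1.png

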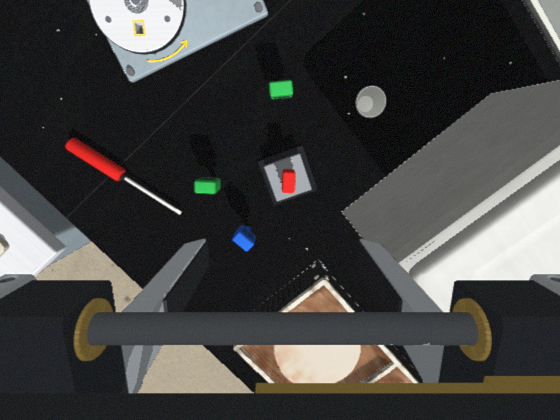

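Red pin at (289,181), standing in the grey stand. Greens are at (281,89), (207,186) and blue at (244,238). The box's near lower corner is at (343,213). Next I'll get a crop and measurements.

```bash
python3 - <<'E'
from h import *
import pickle
C,p,Rt=pickle.load(open("pics/w1.pkl","rb"))
print("box corner",atz(C,(343,213),0),"next",atz(C,(490,94),0.24))
im=cv2.imread("pics/w1.png"); cv2.imwrite("pics/w1c.png",cv2.resize(im[130:220,240:340],None,fx=6,fy=6,interpolation=cv2.INTER_CUBIC))
m=((im[...,2]>110)&(im[...,1]<90)&(im[...,0]<90)).astype(np.uint8)
k,l,st,c=cv2.connectedComponentsWithStats(m)
for i in range(1,k):
    if st[i,4]>30:
        pts=np.argwhere(l==i)[:,::-1].astype(np.float32); print(st[i],c[i],cv2.minAreaRect(pts))
S,T=cal("side"),cal("top")
# joint fit of a 30x18x38 grip box silhouettes
print(tri([(S,(313.8,311.2)),(T,(399,207.4)),(C,(289,181))]))
E
```

```text
box corner [ 0.5682 -0.4236  0.    ] next [ 0.7122 -0.3415  0.24  ]
[ 65 138  60  43 857] [ 94.0408 158.9358] ((94.13450622558594, 158.94607543945312), (64.58537292480469, 13.712177276611328), 32.61924362182617)
[282 169  13  24 289] [287.9862 180.7958] ((288.0, 180.5), (23.0, 12.0), 90.0)
[371 345  19  16  79] [379.4557 351.7975] ((379.44134521484375, 352.99652099609375), (23.169689178466797, 6.31145715713501), 48.366458892822266)
[255 349  15  21 154] [262.2532 358.6494] ((262.29730224609375, 359.2161865234375), (13.809514999389648, 19.070283889770508), 9.462321281433105)
[274 374  14   9  50] [279.88 378.8 ] ((279.8258361816406, 379.07867431640625), (14.203972816467285, 6.6779866218566895), 32.0053825378418)
[381 377  20   6  48] [391.7083 379.4583] ((390.6280212402344, 378.7959899902344), (18.872413635253906, 4.382693290710449), 10.30484676361084)
(array([ 0.5388, -0.3167,  0.059 ]), [np.float64(0.8860536778855076), np.float64(0.39276767172954075), np.float64(0.4426967533661015)])
```

View pics/w1c.png

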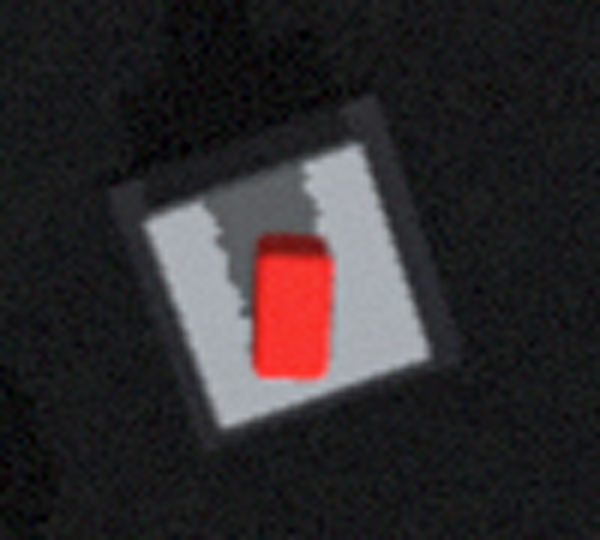

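```bash
python3 -c "
from h import *
go([.5388,-.3167,.18])"
```

```text
tool delta [ 0.0089 -0.0103  0.1337] rows@.03 5 yaw -40.58966248214973 tilt [-0.0002 -0.001  -1.    ]
```

Emit:
apply_moves(moves=[{"dp": [0.002,-0.002,0.02],"dr": [0,0,3],"claw": -1},{"dp": [0.002,-0.003,0.03],"dr": [0,0,0],"claw": -1},{"dp": [0.002,-0.003,0.03],"dr": [0,0,0],"claw": -1},{"dp": [0.002,-0.002,0.03],"dr": [0,0,0],"claw": -1},{"dp": [0.001,0,0.02],"dr": [0,0,0],"claw": -1},{"dp": [0,0,0],"dr": [0,0,0],"claw": -1},{"dp": [0,0,0],"dr": [0,0,0],"claw": -1},{"dp": [0,0,0],"dr": [0,0,0],"claw": -1}])

```text
time_s: 3.15
ee_pos: [0.5404, -0.3168, 0.1851]
tool_rot: [0.0, 0.929, -0.37, 0.001]
force: [-0.4, -0.5, 0.3]
finger_gap: 0.0938
```

```bash
python3 look.py wrist w2; python3 - <<'E'
from h import *
import pickle
im=cv2.imread("pics/w2.png")
m=((im[...,2]>110)&(im[...,1]<90)&(im[...,0]<90)).astype(np.uint8)
k,l,st,c=cv2.connectedComponentsWithStats(m)
for i in range(1,k):
    if st[i,4]>60:
        pts=np.argwhere(l==i)[:,::-1].astype(np.float32); print(st[i],c[i],cv2.minAreaRect(pts))
C,p,Rt=pickle.load(open("pics/w2.pkl","rb"))
print("axis proj",[ (z,proj(C,(.5388,-.3167,z))) for z in (.037,.06,.08)], p,Rt)
E
```

```text
t 3.15 [ 0.5404 -0.3168  0.1851] F [-0.3807 -0.4636  0.3339] gap 0.09382086212282342
[   0  168   65   51 1353] [ 29.0429 194.6075] ((27.95949363708496, 194.43450927734375), (74.3774642944336, 20.51397132873535), 28.523120880126953)
[271 192  18  37 595] [279.684  209.1782] ((279.5, 210.0), (36.0, 17.0), 90.0)
axis proj [(0.037, array([280.6669, 204.9985])), (0.06, array([280.6237, 210.1463])), (0.08, array([280.5806, 215.2759]))] [ 0.5404 -0.3168  0.1851] [[ 0.7255 -0.6882  0.0021]
 [-0.6882 -0.7255 -0.0014]
 [ 0.0025 -0.0005 -1.    ]]
```

View pics/w2.png

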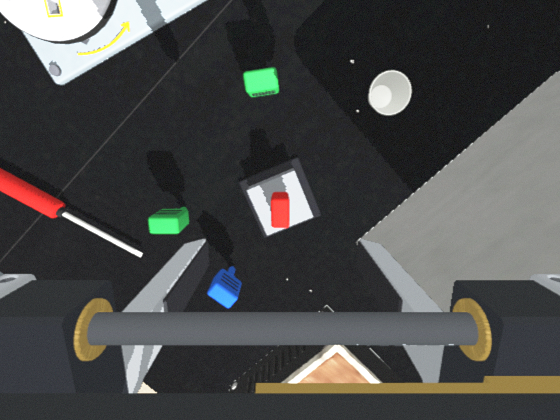

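Red grip at (280,210), centred between the fingers and now aligned with the image axes. I'll check predicted grip extents against the blob.

```bash
python3 - <<'E'
from h import *
import pickle
C,p,Rt=pickle.load(open("pics/w2.pkl","rb"))
for z0 in (.032,.037):
  for s in (-1,1):
    c=np.array([.5388,-.3167,z0+.042]);print(z0,s,proj(C,c+Rt[:,1]*.015*s),proj(C,c+Rt[:,0]*.009*s), "bottom far",proj(C,c-[0,0,.038]-Rt[:,1]*.015))
im=cv2.imread("pics/w2.png"); cv2.imwrite("pics/w2c.png",cv2.resize(im[150:245,230:330],None,fx=6,fy=6,interpolation=cv2.INTER_CUBIC))
go([.5388,-.3167,.051])
E
```

```text
0.032 -1 [280.5854 198.4052] [271.25   213.6596] bottom far [280.6617 191.1596]
0.032 1 [280.6027 228.5366] [289.9379 213.6711] bottom far [280.6617 191.1596]
0.037 -1 [280.5738 199.499 ] [271.0807 214.9971] bottom far [280.6526 192.0176]
0.037 1 [280.5918 230.1051] [290.0847 215.0087] bottom far [280.6526 192.0176]
tool delta [-0.0019  0.0014  0.1345] rows@.03 5 yaw -43.47333651744355 tilt [ 0.003  -0.0018 -1.    ]
```

View pics/w2c.png

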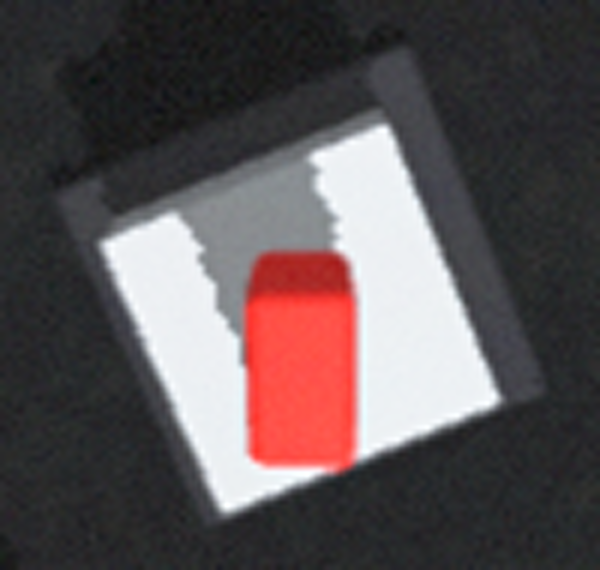

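Emit:
apply_moves(moves=[{"dp": [-0.002,0.001,0.025],"dr": [0,0,0],"claw": -1},{"dp": [0,0,0.03],"dr": [0,0,0],"claw": -1},{"dp": [0,0,0.03],"dr": [0,0,0],"claw": -1},{"dp": [0,0,0.025],"dr": [0,0,0],"claw": -1},{"dp": [0,0,0.015],"dr": [0,0,0],"claw": -1},{"dp": [0,0,0.009],"dr": [0,0,0],"claw": -1},{"dp": [0,0,0],"dr": [0,0,0],"claw": -1},{"dp": [0,0,0],"dr": [0,0,0],"claw": -1}])

```text
time_s: 3.87
ee_pos: [0.5387, -0.3155, 0.0507]
tool_rot: [0.0, 0.929, -0.37, 0.001]
force: [-0.3, 0.2, 0.4]
finger_gap: 0.0939
```

```bash
python3 look.py wrist w3;python3 -c "
from h import *
go([.5388,-.3167,.050])"
```

```text
t 3.8667 [ 0.5387 -0.3155  0.0507] F [-0.305   0.2214  0.3627] gap 0.09389019717854791
tool delta [0.0006 0.0009 0.0012] rows@.03 1 yaw -43.41676691125048 tilt [ 0.0027 -0.0014 -1.    ]
```

View pics/w3.png

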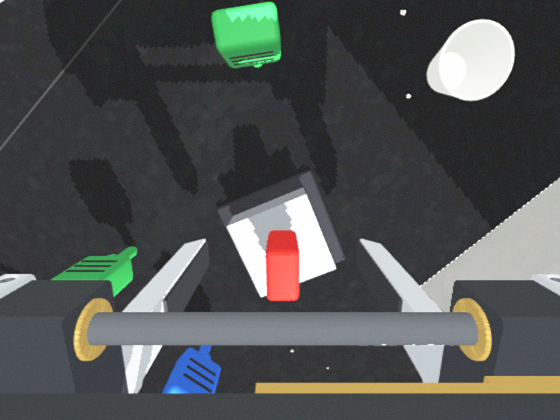

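The grip (283,265) sits between the open fingers. Now I'll close.

Emit:
apply_moves(moves=[{"dp": [0,0,0],"dr": [0,0,0],"claw": 0},{"dp": [0,0,0],"dr": [0,0,0],"claw": 0.4},{"dp": [0,0,0],"dr": [0,0,0],"claw": 1},{"dp": [0,0,0],"dr": [0,0,0],"claw": 1},{"dp": [0,0,0],"dr": [0,0,0],"claw": 1},{"dp": [0,0,0],"dr": [0,0,0],"claw": 1},{"dp": [0,0,0],"dr": [0,0,0],"claw": 1},{"dp": [0,0,0],"dr": [0,0,0],"claw": 1}], newtons=35)

```text
time_s: 4.58
ee_pos: [0.5377, -0.3149, 0.0494]
tool_rot: [-0.0, 0.929, -0.37, -0.0]
force: [0.0, -0.1, 0.0]
finger_gap: 0.0438
```

```bash
python3 -c "
from h import *
print(tool()[2]['finger_gap'],tool()[2]['force'],tool()[2]['time_s'])
go([.5388,-.3167,.12])"
```

```text
0.0437646463883241 [ 0.0186 -0.0863  0.0368] 4.5833
tool delta [ 0.0021  0.0006 -0.0706] rows@.03 3 yaw -43.409186955154674 tilt [-0.0001  0.0001 -1.    ]
```

Emit:
apply_moves(moves=[{"dp": [0,0,0],"dr": [0,0,0],"claw": 1},{"dp": [0,0,0],"dr": [0,0,0],"claw": 1},{"dp": [0,0,0],"dr": [0,0,0],"claw": 1},{"dp": [0,0,0],"dr": [0,0,0],"claw": 1},{"dp": [0,0,0],"dr": [0,0,0],"claw": 1},{"dp": [0,0,0],"dr": [0,0,0],"claw": 1},{"dp": [0,0,0],"dr": [0,0,0],"claw": 1}], newtons=35)

```text
time_s: 5.17
ee_pos: [0.5378, -0.3149, 0.0495]
tool_rot: [-0.0, 0.929, -0.37, 0.0]
force: [0.8, -0.0, -0.8]
finger_gap: 0.0176
```

Emit:
apply_moves(moves=[{"dp": [0,0,-0.01],"dr": [0,0,0],"claw": 1},{"dp": [0,0,-0.015],"dr": [0,0,0],"claw": 1},{"dp": [0,0,-0.02],"dr": [0,0,0],"claw": 1},{"dp": [0,0,-0.02],"dr": [0,0,0],"claw": 1},{"dp": [0,0,-0.015],"dr": [0,0,0],"claw": 1},{"dp": [0,0,0],"dr": [0,0,0],"claw": 1},{"dp": [0,0,0],"dr": [0,0,0],"claw": 1}])

```text
time_s: 5.75
ee_pos: [0.5381, -0.3151, 0.1305]
tool_rot: [0.0, 0.929, -0.37, 0.001]
force: [0.6, 0.4, -1.1]
finger_gap: 0.0183
```

```bash
python3 look.py side s2 locking_pin wheel_slot; python3 look.py top t2 ; python3 look.py wrist w4
python3 - <<'E'
import cv2
im=cv2.imread("pics/s2.png"); cv2.imwrite("pics/s2c.png",cv2.resize(im[200:350,230:380],None,fx=4,fy=4,interpolation=cv2.INTER_CUBIC))
im=cv2.imread("pics/top0.png"); cv2.imwrite("pics/t2c.png",cv2.resize(im[150:240,262:336],None,fx=6,fy=6,interpolation=cv2.INTER_CUBIC))
E
```

```text
t 5.75 [ 0.5381 -0.3151  0.1305] F [ 0.5669  0.4453 -1.1226] gap 0.018296998755098368
locking_pin [([336.2, 278.4, 9.9, 28.1], 0.64), ([256.4, 298.2, 20.5, 30.7], 0.57), ([314.5, 279.5, 11.6, 30.3], 0.51)]
wheel_slot [([277.6, 236.9, 49.5, 28.3], 0.79)]
t 5.9 [ 0.5368 -0.3144  0.1284] F [-0.5514  0.4945 -0.628 ] gap 0.017588419856732266
t 5.95 [ 0.5369 -0.3144  0.1283] F [-0.1546  0.7985 -1.0311] gap 0.017548170456901973
```

View pics/s2c.png

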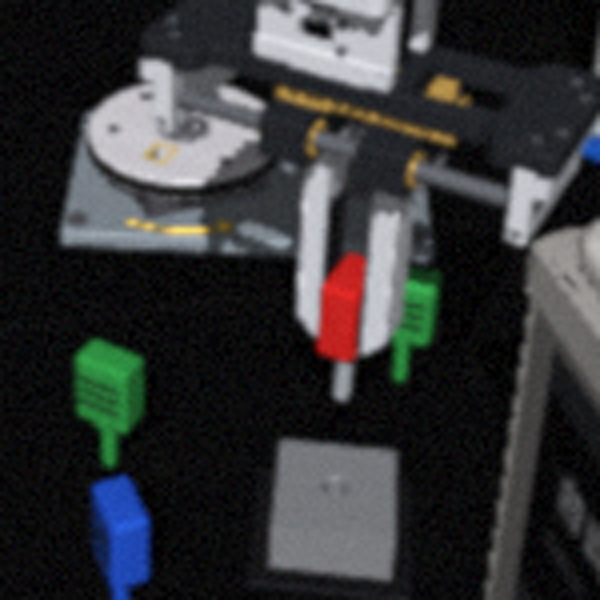

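View pics/t2c.png

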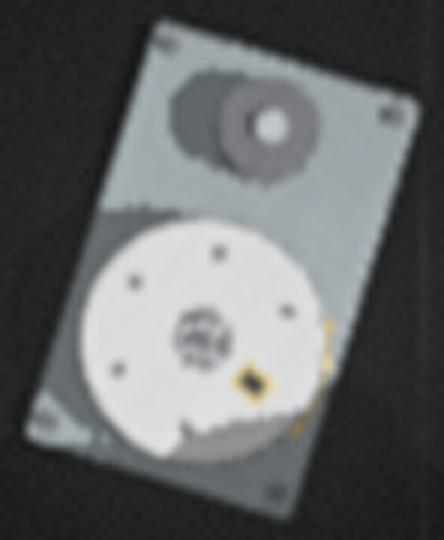

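View pics/w4.png

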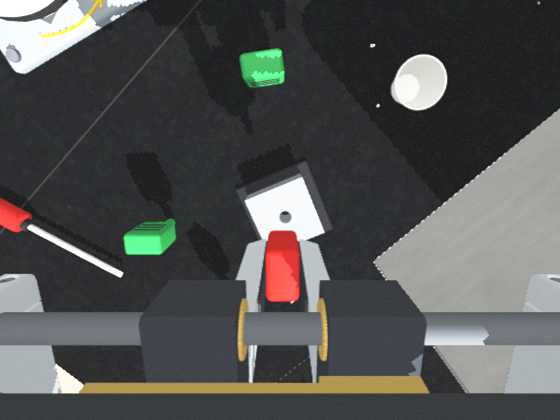

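Pin held upright between the fingers, and the stand's hole is now free at wrist (286,217). The wheel's yellow slot is at top (304,214). I'll check pin offset from the hole and then move to view the wheel.

```bash
python3 - <<'E'
from h import *
import pickle
C,p,Rt=pickle.load(open("pics/w4.pkl","rb"))
print("stand hole",atz(C,(285.5,216.5),.032)); T=cal("top")
w=atz(T,(295.8,206.2),.044); s=atz(T,(304.2,213.7),.044); pu=atz(T,(307.0,171.7),.046)
print(w,s,pu,np.linalg.norm((s-w)[:2]),np.linalg.norm((pu-w)[:2])); a=np.arctan2(*(pu-w)[1::-1]); b=np.arctan2(*(s-w)[1::-1]); print(np.degrees([a,b,b-a]))
go([.49,-.10,.165])
E
```

```text
stand hole [ 0.539  -0.3163  0.032 ]
[ 0.5398 -0.0154  0.044 ] [ 0.518  -0.0404  0.044 ] [ 0.6427 -0.0473  0.046 ] 0.0331993665641881 0.10773083703956095
[ -17.2225 -131.0127 -113.7902]
tool delta [-0.1816 -0.1235 -0.0364] rows@.03 7 yaw -43.40149505547367 tilt [-0.002   0.0011 -1.    ]
```

Emit:
apply_moves(moves=[{"dp": [-0.008,-0.006,-0.015],"dr": [0,0,0],"claw": 1},{"dp": [-0.02,-0.014,-0.012],"dr": [0,0,0],"claw": 1},{"dp": [-0.03,-0.02,-0.008],"dr": [0,0,0],"claw": 1},{"dp": [-0.03,-0.02,0],"dr": [0,0,0],"claw": 1},{"dp": [-0.03,-0.02,0],"dr": [0,0,0],"claw": 1},{"dp": [-0.03,-0.02,0],"dr": [0,0,0],"claw": 1},{"dp": [-0.022,-0.015,0],"dr": [0,0,0],"claw": 1},{"dp": [-0.012,-0.008,0],"dr": [0,0,0],"claw": 1},{"dp": [0,0,0],"dr": [0,0,0],"claw": 1},{"dp": [0,0,0],"dr": [0,0,0],"claw": 1},{"dp": [0,0,0],"dr": [0,0,0],"claw": 1}])

```text
time_s: 6.92
ee_pos: [0.4903, -0.1018, 0.1643]
tool_rot: [0.0, 0.929, -0.37, 0.0]
force: [-0.4, -0.8, -1.4]
finger_gap: 0.018
```

```bash
python3 look.py wrist w5 wheel_slot tensioner
```

```text
t 6.9167 [ 0.4903 -0.1018  0.1643] F [-0.4168 -0.8002 -1.4082] gap 0.017965906758770776
wheel_slot [([255.4, 105.6, 129.0, 139.2], 0.88), ([291.8, 100.8, 258.3, 201.5], 0.27), ([434.3, 287.4, 71.6, 55.2], 0.2)]
tensioner [([9.4, 56.9, 18.9, 56.1], 0.63), ([293.2, 100.7, 259.6, 201.3], 0.57), ([284.8, 265.1, 33.8, 74.2], 0.2)]
```

View pics/w5.png

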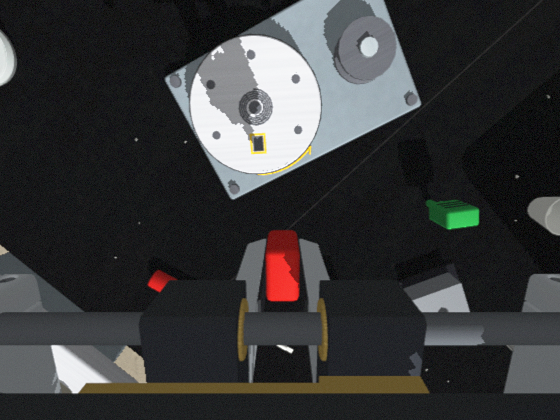

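Slot frame at (258.5,143), wheel centre (256,106), pulley (370,47).

```bash
python3 - <<'E'
from h import *
import pickle
C,p,Rt=pickle.load(open("pics/w5.pkl","rb")); T=cal("top")
im=cv2.imread("pics/w5.png"); b,g,r=[im[...,i].astype(int) for i in range(3)]
m=((r>150)&(g>120)&(b<110)).astype(np.uint8); m[160:]=0
ys,xs=np.nonzero(m[125:160,240:275]); print("yellow",xs.min()+240,xs.max()+240,ys.min()+125,ys.max()+125,xs.mean()+240,ys.mean()+125)
s=((xs.min()+xs.max())/2+240,(ys.min()+ys.max())/2+125)
P=atz(C,s,.044); w=atz(C,(255.5,105.5),.044); print(P,w,np.linalg.norm((P-w)[:2]))
print("tri slot",tri([(C,s),(T,(304.2,213.7))]),"tri wheel",tri([(C,(255.5,105.5)),(T,(295.8,206.2))]))
pu=atz(C,(370,47),.046)
a=np.arctan2(*(pu-w)[1::-1]); bb=np.arctan2(*(P-w)[1::-1]); print(pu,np.linalg.norm((pu-w)[:2]),np.degrees([a,bb,bb-a]))
cv2.imwrite("pics/w5c.png",cv2.resize(im[25:185,160:340],None,fx=4,fy=4,interpolation=cv2.INTER_CUBIC))
E
```

```text
yellow 250 265 133 153 257.36046511627904 143.6046511627907
[ 0.5183 -0.0388  0.044 ] [ 0.5403 -0.0139  0.044 ] 0.033287603675931005
tri slot (array([ 0.5182, -0.0395,  0.0488]), [np.float64(0.7663189475973339), np.float64(0.23469717543134933)]) tri wheel (array([ 0.5398, -0.0148,  0.05  ]), [np.float64(0.6150321990769836), np.float64(0.17925845730254483)])
[ 0.6459 -0.0482  0.046 ] 0.11095848287366601 [ -17.988  -131.4804 -113.4924]
```

View pics/w5c.png

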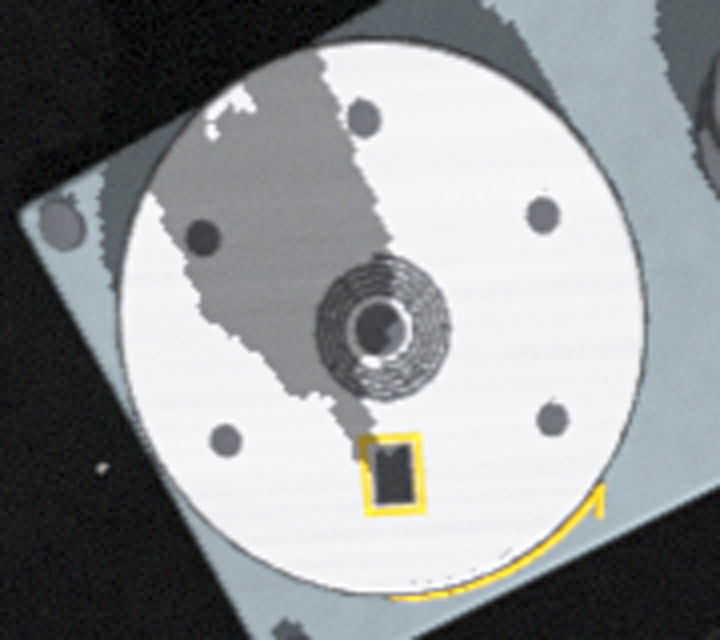

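```bash
python3 - <<'E'
from h import *
import pickle
for t in ("w4","w5"):
    C,p,Rt=pickle.load(open(f"pics/{t}.pkl","rb"))
    for dy in (-.001,0,.001):
        print(t,dy,proj(C,p+Rt@[0,dy+.015,-.0245]),proj(C,p+Rt@[0,dy-.015,-.0245]),proj(C,p+Rt@[0,dy-.015,.0135]))
    print(proj(C,p+Rt@[-.009,0,-.0245]),proj(C,p+Rt@[.009,0,-.0245]))
im=cv2.imread("pics/w5.png"); cv2.imwrite("pics/w5d.png",cv2.resize(im[220:320,230:335],None,fx=6,fy=6,interpolation=cv2.INTER_CUBIC))
go([.5184,-.0391,.108])
E
```

```text
w4 -0.001 [282.2044 300.6496] [282.2534 248.4932] [282.2099 226.6862]
w4 0 [282.2029 302.3056] [282.2517 250.3128] [282.2086 228.1866]
w4 0.001 [282.2013 303.9565] [282.25   252.1264] [282.2073 229.6831]
[265.186  276.9124] [299.2658 276.9292]
w5 -0.001 [282.2008 300.5666] [282.2473 248.4004] [282.2064 226.6033]
w5 0 [282.1993 302.2228] [282.2457 250.2203] [282.2051 228.104 ]
w5 0.001 [282.1978 303.874 ] [282.2441 252.0344] [282.2038 229.6009]
[265.1787 276.8257] [299.2636 276.8416]
tool delta [-0.023  -0.0651  0.0562] rows@.03 3 yaw -43.5488240429475 tilt [-0.     -0.0005 -1.    ]
```

View pics/w5d.png

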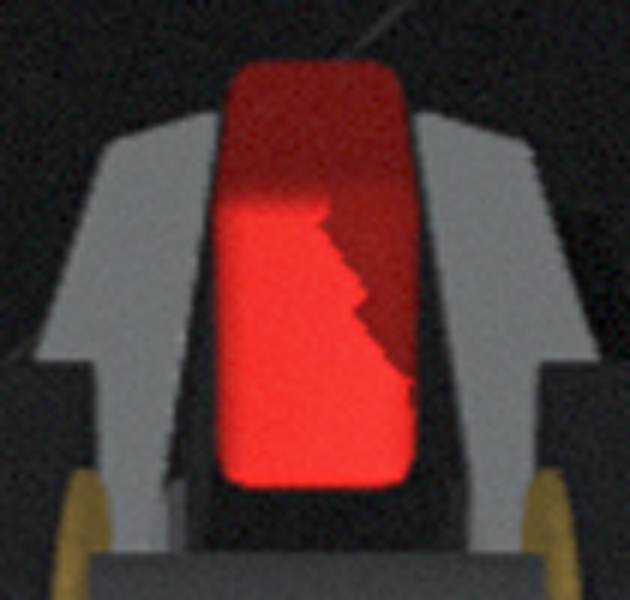

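Pin sits within about 1 mm of the TCP axis. Tool x is almost the CCW tangent at the slot and tool y points outward. I'll move above the slot.

Emit:
apply_moves(moves=[{"dp": [-0.005,-0.012,0.005],"dr": [0,0,0],"claw": 1},{"dp": [-0.008,-0.022,0.015],"dr": [0,0,0],"claw": 1},{"dp": [-0.007,-0.022,0.02],"dr": [0,0,0],"claw": 1},{"dp": [-0.003,-0.01,0.015],"dr": [0,0,0],"claw": 1},{"dp": [0,0,0.005],"dr": [0,0,0],"claw": 1},{"dp": [0,0,0],"dr": [0,0,0],"claw": 1},{"dp": [0,0,0],"dr": [0,0,0],"claw": 1},{"dp": [0,0,0],"dr": [0,0,0],"claw": 1}])

```text
time_s: 7.73
ee_pos: [0.5189, -0.0385, 0.1052]
tool_rot: [0.0, 0.929, -0.371, 0.001]
force: [-0.7, -0.2, -0.9]
finger_gap: 0.0175
```

```bash
python3 look.py side s3; python3 look.py wrist w6; python3 - <<'E'
from h import *
go(np.array([.5184,-.0391,.095]))
C=cal("side"); p,Rt,o=tool(); print(proj(C,p+Rt@[.0003,.0007,.0455]), proj(C,[.5184,-.0391,.044]))
im=cv2.imread("pics/s3.png"); cv2.imwrite("pics/s3c.png",cv2.resize(im[190:280,220:340],None,fx=6,fy=6,interpolation=cv2.INTER_CUBIC))
E
```

```text
t 7.7333 [ 0.5189 -0.0385  0.1052] F [-0.7367 -0.2336 -0.8836] gap 0.017450100386858323
t 7.7833 [ 0.519  -0.0383  0.1054] F [-0.5839  0.1325 -1.0825] gap 0.01793470909033715
tool delta [0.0002 0.0012 0.0104] rows@.03 1 yaw -43.523003161708964 tilt [ 0.0015 -0.0006 -1.    ]
[269.9556 232.7041] [269.7372 238.3399]
```

View pics/s3c.png

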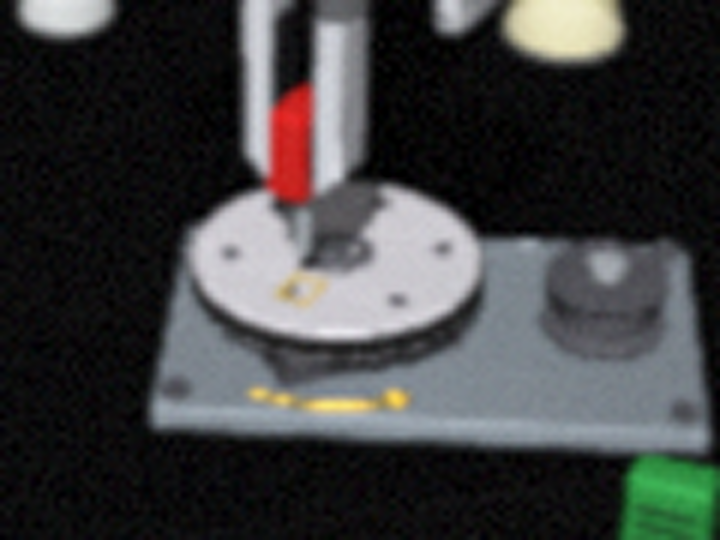

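View pics/w6.png

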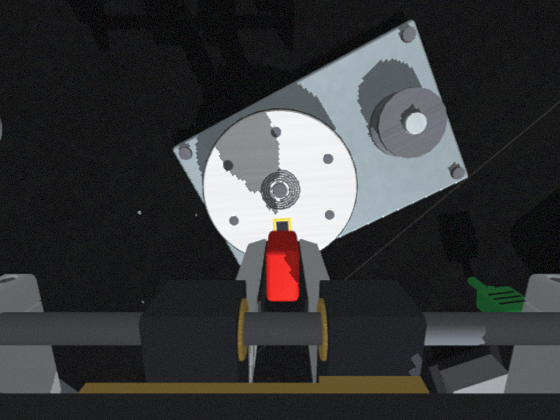

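Tip at side (270.8,233.8), just above the slot (270.2,238.5), and aligned in the wrist view (282.5 vs 283). I'll descend gently.

Emit:
apply_moves(moves=[{"dp": [0,0.0005,0.004],"dr": [0,0,0],"claw": 1},{"dp": [0,0,0.004],"dr": [0,0,0],"claw": 1},{"dp": [0,0,0.004],"dr": [0,0,0],"claw": 1},{"dp": [0,0,0.002],"dr": [0,0,0],"claw": 1},{"dp": [0,0,0.002],"dr": [0,0,0],"claw": 1},{"dp": [0,0,0.001],"dr": [0,0,0],"claw": 1},{"dp": [0,0,0],"dr": [0,0,0],"claw": 1}])

```text
time_s: 8.42
ee_pos: [0.5182, -0.037, 0.0872]
tool_rot: [0.0, 0.929, -0.37, -0.0]
force: [-0.6, -0.4, -0.4]
finger_gap: 0.0177
```

Emit:
apply_moves(moves=[{"dp": [0,0,0.001],"dr": [0,0,0],"claw": 1},{"dp": [0,0,0.001],"dr": [0,0,0],"claw": 1}])

```text
time_s: 8.58
ee_pos: [0.5186, -0.037, 0.0855]
tool_rot: [-0.0, 0.929, -0.37, 0.0]
force: [-0.5, -0.5, -0.5]
finger_gap: 0.0178
```

```bash
python3 look.py side s4; python3 - <<'E'
from h import *
go(np.array([.5184,-.0391,.0755]))
im=cv2.imread("pics/s4.png"); cv2.imwrite("pics/s4c.png",cv2.resize(im[190:280,220:340],None,fx=6,fy=6,interpolation=cv2.INTER_CUBIC))
E
```

```text
t 8.5833 [ 0.5186 -0.037   0.0855] F [-0.5106 -0.4739 -0.5427] gap 0.01781000515164245
tool delta [0.0014 0.0015 0.0098] rows@.03 1 yaw -43.40665100279682 tilt [-0.  0. -1.]
```

View pics/s4c.png

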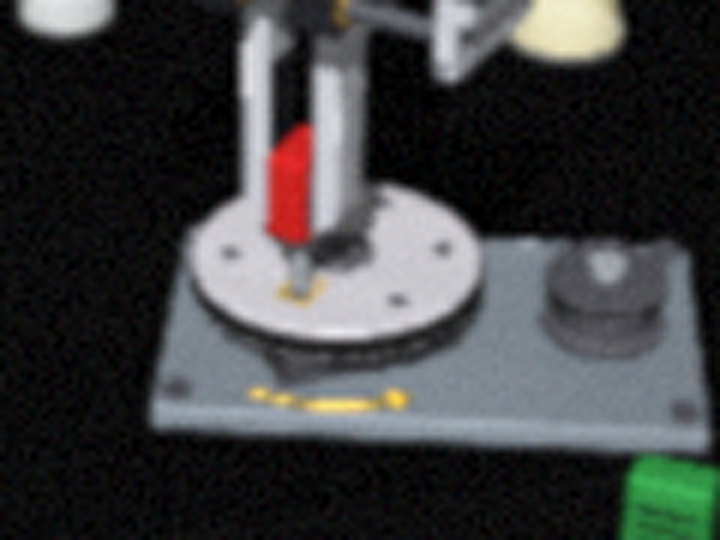

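The tip is in the yellow frame at side (270,238), with no contact force. Descend on to the disc face.

Emit:
apply_moves(moves=[{"dp": [0.0005,0.001,0.002],"dr": [0,0,0],"claw": 1},{"dp": [0,0,0.002],"dr": [0,0,0],"claw": 1},{"dp": [0,0,0.002],"dr": [0,0,0],"claw": 1},{"dp": [0,0,0.001],"dr": [0,0,0],"claw": 1},{"dp": [0,0,0.001],"dr": [0,0,0],"claw": 1},{"dp": [0,0,0],"dr": [0,0,0],"claw": 1}])

```text
time_s: 9.13
ee_pos: [0.5179, -0.0381, 0.0772]
tool_rot: [0.0, 0.929, -0.37, -0.0]
force: [-0.1, 0.3, -1.2]
finger_gap: 0.0178
```

Emit:
apply_moves(moves=[{"dp": [0,0,0.001],"dr": [0,0,0],"claw": 1},{"dp": [0,0,0.001],"dr": [0,0,0],"claw": 1},{"dp": [0,0,0],"dr": [0,0,0],"claw": 1}])

```text
time_s: 9.38
ee_pos: [0.518, -0.0381, 0.0753]
tool_rot: [0.0, 0.929, -0.37, -0.0]
force: [-0.4, 0.4, -0.7]
finger_gap: 0.0176
```

Emit:
apply_moves(moves=[{"dp": [0,0,0.001],"dr": [0,0,0],"claw": 1},{"dp": [0,0,0],"dr": [0,0,0],"claw": 1},{"dp": [0,0,0],"dr": [0,0,0],"claw": 1}])

```text
time_s: 9.63
ee_pos: [0.5181, -0.0381, 0.0745]
tool_rot: [-0.0, 0.929, -0.37, 0.0]
force: [0.2, -0.5, -0.9]
finger_gap: 0.0177
```

Emit:
apply_moves(moves=[{"dp": [0,0,0.001],"dr": [0,0,0],"claw": 1},{"dp": [0,0,0],"dr": [0,0,0],"claw": 1},{"dp": [0,0,0],"dr": [0,0,0],"claw": 1}])

```text
time_s: 9.88
ee_pos: [0.5182, -0.0381, 0.0742]
tool_rot: [-0.0, 0.929, -0.37, 0.0]
force: [-1.9, -0.1, 6.4]
finger_gap: 0.0178
```

Contact with the disc face at TCP z≈0.0743, about 7 N for 1 mm of press; it's soft enough. Next a table of arc steps in tool axes.

```bash
cat > arc.py <<'E'
from h import *
W=np.array([.5395,-.0150,0])
def where():
    p,Rt,o=tool(); c=p+Rt@[.0003,.0007,0]; t=Rt.T@(c-W); a=np.degrees(np.arctan2(t[0],t[1])); 
    print("t",round(o["time_s"],2),"z",p[2],"rel tool",t[:2]*1e3,"r mm",np.hypot(t[0],t[1])*1e3,"a",a,"F world",np.array(o["force"]),"F tool",Rt.T@np.array(o["force"])); return t,a
if __name__=="__main__":
    import sys
    t,a=where(); st=float(sys.argv[1]); n=int(sys.argv[2]); pr=t[:2]; 
    for i in range(n):
        b=np.radians(a+st*(i+1)); q=.032*np.array([np.sin(b),np.cos(b)]); print(round(np.degrees(b),1),np.round((q-pr)*1e3,2)); pr=q
E
python3 arc.py 3 11
```

```text
t 9.88 z 0.0741654082351617 rel tool [ 0.7177 32.1214] r mm 32.12938404109018 a 1.2799558110564622 F world [-1.8723 -0.0727  6.4444] F tool [-1.3079  1.3378 -6.4453]
4.3 [ 1.67 -0.21]
7.3 [ 1.67 -0.17]
10.3 [ 1.66 -0.26]
13.3 [ 1.64 -0.34]
16.3 [ 1.62 -0.43]
19.3 [ 1.6  -0.51]
22.3 [ 1.57 -0.59]
25.3 [ 1.53 -0.68]
28.3 [ 1.5  -0.75]
31.3 [ 1.45 -0.83]
34.3 [ 1.41 -0.91]
```

Emit:
apply_moves(moves=[{"dp": [0.0017,-0.0002,0],"dr": [0,0,0],"claw": 1},{"dp": [0.0017,-0.0002,0],"dr": [0,0,0],"claw": 1},{"dp": [0.0017,-0.0002,0],"dr": [0,0,0],"claw": 1},{"dp": [0.0016,-0.0003,0],"dr": [0,0,0],"claw": 1},{"dp": [0.0016,-0.0004,0],"dr": [0,0,0],"claw": 1},{"dp": [0.0016,-0.0005,0],"dr": [0,0,0],"claw": 1},{"dp": [0.0016,-0.0006,0],"dr": [0,0,0],"claw": 1}], newtons=45)

```text
time_s: 10.47
ee_pos: [0.5218, -0.0406, 0.0738]
tool_rot: [0.001, 0.929, -0.369, -0.006]
force: [-11.8, 8.3, 18.6]
finger_gap: 0.0178
```

```bash
python3 arc.py 3 6
```

```text
t 10.47 z 0.0738030577060224 rel tool [ 4.1807 31.8851] r mm 32.158018815631785 a 7.469964979023674 F world [-11.8439   8.2546  18.5698] F tool [-14.4895   2.218  -18.3953]
10.5 [ 1.63 -0.42]
13.5 [ 1.64 -0.35]
16.5 [ 1.62 -0.43]
19.5 [ 1.59 -0.52]
22.5 [ 1.56 -0.6 ]
25.5 [ 1.53 -0.68]
```

Lateral 14 N and 18 N down, lagging. I'll relieve the press and look.

Emit:
apply_moves(moves=[{"dp": [0,0,-0.0015],"dr": [0,0,0],"claw": 1},{"dp": [0,0,-0.001],"dr": [0,0,0],"claw": 1},{"dp": [0,0,0],"dr": [0,0,0],"claw": 1}])

```text
time_s: 10.72
ee_pos: [0.5257, -0.043, 0.0754]
tool_rot: [0.0, 0.929, -0.369, -0.002]
force: [-3.5, 3.7, -2.0]
finger_gap: 0.0176
```

```bash
python3 arc.py 3 1; python3 look.py side s5;  python3 look.py wrist w7; python3 - <<'E'
from h import *
p,Rt,o=tool(); print(Rt)
im=cv2.imread("pics/s5.png"); cv2.imwrite("pics/s5c.png",cv2.resize(im[190:280,220:340],None,fx=6,fy=6,interpolation=cv2.INTER_CUBIC))
E
```

```text
t 10.72 z 0.07541674949758398 rel tool [ 9.1657 30.691 ] r mm 32.03045962183618 a 16.627946220748356 F world [-3.5426  3.6826 -2.0296] F tool [-5.0956 -0.2498  2.0502]
19.6 [ 1.58 -0.55]
t 10.7167 [ 0.5257 -0.043   0.0754] F [-3.5426  3.6826 -2.0296] gap 0.01764249103347032
t 10.7667 [ 0.5262 -0.0432  0.0754] F [-3.7422  4.6336 -2.5041] gap 0.017841849664030695
[[ 0.7269 -0.6868 -0.0027]
 [-0.6868 -0.7269  0.001 ]
 [-0.0027  0.0011 -1.    ]]
```

View pics/s5c.png

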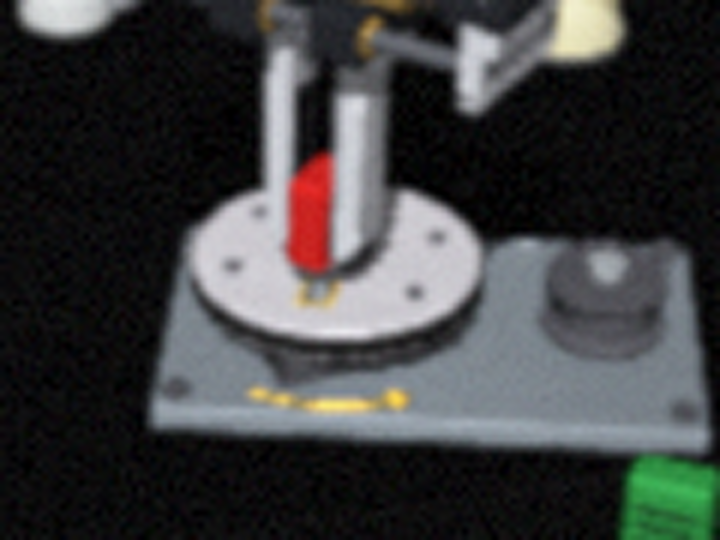

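View pics/w7.png

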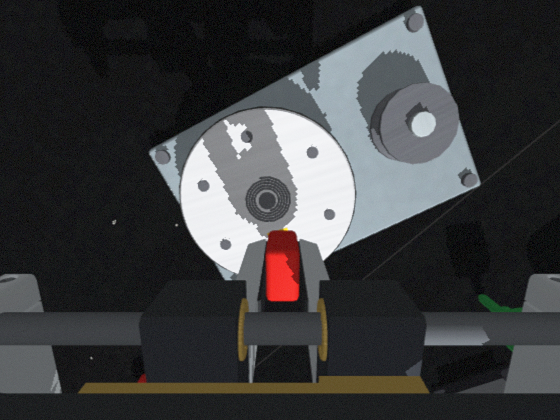

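The wheel turned once the press was released: the pin is in the slot, frame at side crop (318,292). I'll advance unpressed to about 0.5 rad.

Emit:
apply_moves(moves=[{"dp": [0.0016,-0.0007,0],"dr": [0,0,0],"claw": 1},{"dp": [0.0015,-0.0007,0],"dr": [0,0,0],"claw": 1},{"dp": [0.0015,-0.0008,0],"dr": [0,0,0],"claw": 1},{"dp": [0.0014,-0.0008,0],"dr": [0,0,0],"claw": 1},{"dp": [0.0014,-0.0009,0],"dr": [0,0,0],"claw": 1},{"dp": [0,0,0],"dr": [0,0,0],"claw": 1},{"dp": [0,0,0],"dr": [0,0,0],"claw": 1}])

```text
time_s: 11.4
ee_pos: [0.5348, -0.0459, 0.0755]
tool_rot: [0.0, 0.929, -0.37, -0.001]
force: [-3.8, 3.7, -2.1]
finger_gap: 0.0181
```

```bash
python3 arc.py 2 10
```

```text
t 11.4 z 0.07551575443759219 rel tool [17.9503 26.4547] r mm 31.969750431579623 a 34.15811618938873 F world [-3.8217  3.7102 -2.14  ] F tool [-5.3204 -0.0737  2.1535]
36.2 [ 0.93 -0.62]
38.2 [ 0.89 -0.67]
40.2 [ 0.87 -0.71]
42.2 [ 0.84 -0.74]
44.2 [ 0.81 -0.76]
46.2 [ 0.79 -0.79]
48.2 [ 0.76 -0.82]
50.2 [ 0.73 -0.84]
52.2 [ 0.7  -0.87]
54.2 [ 0.67 -0.89]
```

Emit:
apply_moves(moves=[{"dp": [0,0,0.001],"dr": [0,0,0],"claw": 1},{"dp": [0,0,0.0008],"dr": [0,0,0],"claw": 1},{"dp": [0,0,0],"dr": [0,0,0],"claw": 1}])

```text
time_s: 11.65
ee_pos: [0.5352, -0.0468, 0.0743]
tool_rot: [0.0, 0.929, -0.37, -0.001]
force: [-5.3, 1.8, 2.7]
finger_gap: 0.0177
```

Emit:
apply_moves(moves=[{"dp": [0.0009,-0.0006,0.0002],"dr": [0,0,0],"claw": 1},{"dp": [0.0009,-0.0007,0],"dr": [0,0,0],"claw": 1},{"dp": [0,0,0],"dr": [0,0,0],"claw": 1}])

```text
time_s: 11.9
ee_pos: [0.536, -0.0469, 0.0742]
tool_rot: [0.001, 0.929, -0.37, -0.002]
force: [-7.6, 2.5, 7.6]
finger_gap: 0.018
```

```bash
python3 arc.py 2 1
```

```text
t 11.9 z 0.07419117693868145 rel tool [19.3793 26.5119] r mm 32.83958333906758 a 36.16560427834102 F world [-7.6458  2.4546  7.6441] F tool [-7.2661  3.4978 -7.6082]
38.2 [ 0.39 -1.35]
```

Emit:
apply_moves(moves=[{"dp": [0.0008,-0.0009,-0.0001],"dr": [0,0,0],"claw": 1},{"dp": [0.0008,-0.0009,0],"dr": [0,0,0],"claw": 1},{"dp": [0,0,0],"dr": [0,0,0],"claw": 1}])

```text
time_s: 12.15
ee_pos: [0.5377, -0.0469, 0.0742]
tool_rot: [0.001, 0.929, -0.37, -0.003]
force: [-9.2, 2.8, 8.5]
finger_gap: 0.0178
```

```bash
python3 arc.py 2 1
```

```text
t 12.15 z 0.07415047913907825 rel tool [20.6067 25.4348] r mm 32.73478086623433 a 39.01358617206102 F world [-9.2147  2.7536  8.4977] F tool [-8.6194  4.3734 -8.443 ]
41.0 [ 0.39 -1.29]
```

Emit:
apply_moves(moves=[{"dp": [0.0007,-0.0008,-0.0002],"dr": [0,0,0],"claw": 1},{"dp": [0.0006,-0.0009,0],"dr": [0,0,0],"claw": 1},{"dp": [0,0,0],"dr": [0,0,0],"claw": 1}])

```text
time_s: 12.4
ee_pos: [0.54, -0.0466, 0.0742]
tool_rot: [0.001, 0.929, -0.37, -0.003]
force: [-8.0, 1.3, 6.0]
finger_gap: 0.0177
```

```bash
python3 arc.py 2 1
```

```text
t 12.4 z 0.07416833099969863 rel tool [22.0977 23.6787] r mm 32.388093239475644 a 43.02187047823966 F world [-7.9806  1.3156  5.9609] F tool [-6.7226  4.5566 -5.9158]
45.0 [ 0.54 -1.06]
```

Emit:
apply_moves(moves=[{"dp": [0.0007,-0.0008,0.0001],"dr": [0,0,0],"claw": 1},{"dp": [0.0007,-0.0009,0],"dr": [0,0,0],"claw": 1},{"dp": [0,0,0],"dr": [0,0,0],"claw": 1}])

```text
time_s: 12.65
ee_pos: [0.543, -0.0464, 0.074]
tool_rot: [0.001, 0.929, -0.37, -0.002]
force: [-5.7, 2.0, 1.6]
finger_gap: 0.0176
```

```bash
python3 arc.py 2 1
```

```text
t 12.65 z 0.07399395132647556 rel tool [24.2252 21.2959] r mm 32.254872326250215 a 48.68195483988389 F world [-5.6614  2.0097  1.6486] F tool [-5.4971  2.4379 -1.6268]
50.7 [ 0.53 -1.02]
```

Emit:
apply_moves(moves=[{"dp": [0,0,0.0007],"dr": [0,0,0],"claw": 1},{"dp": [0,0,0],"dr": [0,0,0],"claw": 1}])

```text
time_s: 12.82
ee_pos: [0.5436, -0.0469, 0.0733]
tool_rot: [0.001, 0.929, -0.37, -0.001]
force: [-4.7, 1.0, 1.7]
finger_gap: 0.0177
```

```bash
python3 arc.py 2 1
```

```text
t 12.82 z 0.07325783565762965 rel tool [25.0836 21.2138] r mm 32.85136433147471 a 49.77799157722422 F world [-4.7253  0.9503  1.684 ] F tool [-4.0865  2.5639 -1.6715]
51.8 [ 0.06 -1.42]
```

z went 0.9 mm below the face with hardly any force, so the tip is likely at the hole. I'll press further gently.

Emit:
apply_moves(moves=[{"dp": [0,0,0.001],"dr": [0,0,0],"claw": 1},{"dp": [0,0,0],"dr": [0,0,0],"claw": 1}])

```text
time_s: 12.98
ee_pos: [0.5439, -0.0472, 0.0723]
tool_rot: [0.001, 0.929, -0.37, -0.001]
force: [-5.2, -0.6, 1.0]
finger_gap: 0.0177
```

```bash
python3 arc.py 2 1
```

```text
t 12.98 z 0.07228455819744044 rel tool [25.6042 21.2205] r mm 33.25482631559778 a 50.34841534617861 F world [-5.2136 -0.5535  0.9991] F tool [-3.4041  3.9905 -0.9871]
52.3 [-0.27 -1.67]
```

Emit:
apply_moves(moves=[{"dp": [0,0,0.001],"dr": [0,0,0],"claw": 1},{"dp": [0,0,0.001],"dr": [0,0,0],"claw": 1},{"dp": [0,0,0],"dr": [0,0,0],"claw": 1}])

```text
time_s: 13.23
ee_pos: [0.5448, -0.047, 0.0704]
tool_rot: [0.001, 0.929, -0.37, -0.0]
force: [-4.8, -0.7, 0.6]
finger_gap: 0.0176
```

```bash
python3 arc.py 2 1
```

```text
t 13.23 z 0.07035510813730192 rel tool [26.1566 20.3824] r mm 33.16036179084944 a 52.072669851301804 F world [-4.7962 -0.7083  0.6141] F tool [-2.9945  3.8133 -0.6111]
54.1 [-0.24 -1.61]
```

Dropped about 4 mm below the face at low force. Continue home (TCP z about 0.060).

Emit:
apply_moves(moves=[{"dp": [0,0,0.001],"dr": [0,0,0],"claw": 1},{"dp": [0,0,0.001],"dr": [0,0,0],"claw": 1},{"dp": [0,0,0.001],"dr": [0,0,0],"claw": 1},{"dp": [0,0,0],"dr": [0,0,0],"claw": 1}])

```text
time_s: 13.57
ee_pos: [0.545, -0.0462, 0.0673]
tool_rot: [0.0, 0.929, -0.37, 0.0]
force: [-4.9, -1.5, 0.9]
finger_gap: 0.0176
```

```bash
python3 arc.py 2 1
```

```text
t 13.57 z 0.06726260876034036 rel tool [25.772  19.5614] r mm 32.35494266082869 a 52.80085186249072 F world [-4.8693 -1.5417  0.9041] F tool [-2.4778  4.4662 -0.9039]
54.8 [ 0.38 -1.12]
```

Emit:
apply_moves(moves=[{"dp": [0,0,0.0012],"dr": [0,0,0],"claw": 1},{"dp": [0,0,0.0012],"dr": [0,0,0],"claw": 1},{"dp": [0,0,0.0012],"dr": [0,0,0],"claw": 1},{"dp": [0,0,0.001],"dr": [0,0,0],"claw": 1},{"dp": [0,0,0],"dr": [0,0,0],"claw": 1}])

```text
time_s: 13.98
ee_pos: [0.545, -0.0459, 0.0626]
tool_rot: [-0.0, 0.929, -0.37, -0.0]
force: [-4.1, -0.3, 0.1]
finger_gap: 0.0177
```

```bash
python3 arc.py 2 1
```

```text
t 13.98 z 0.06261805171032933 rel tool [25.5056 19.3742] r mm 32.02960499043499 a 52.77940468995733 F world [-4.1242 -0.3227  0.1235] F tool [-2.7749  3.0681 -0.1232]
54.8 [ 0.64 -0.92]
```

Emit:
apply_moves(moves=[{"dp": [0,0,0.001],"dr": [0,0,0],"claw": 1},{"dp": [0,0,0.001],"dr": [0,0,0],"claw": 1},{"dp": [0,0,0],"dr": [0,0,0],"claw": 1},{"dp": [0,0,0],"dr": [0,0,0],"claw": 1}])

```text
time_s: 14.32
ee_pos: [0.545, -0.0459, 0.0607]
tool_rot: [-0.0, 0.929, -0.37, -0.0]
force: [-3.8, -0.9, -0.4]
finger_gap: 0.0178
```

Emit:
apply_moves(moves=[{"dp": [0,0,0.001],"dr": [0,0,0],"claw": 1},{"dp": [0,0,0],"dr": [0,0,0],"claw": 1},{"dp": [0,0,0],"dr": [0,0,0],"claw": 1}])

```text
time_s: 14.57
ee_pos: [0.5453, -0.0459, 0.0603]
tool_rot: [-0.0, 0.929, -0.37, 0.0]
force: [-5.1, -1.0, 4.4]
finger_gap: 0.0176
```

Collar seated: z=0.0603 (as expected), 4–5 N. I'll hand the spring load over to the hole before releasing.

Emit:
apply_moves(moves=[{"dp": [-0.0006,0.0008,0],"dr": [0,0,0],"claw": 1},{"dp": [-0.0006,0.0008,0],"dr": [0,0,0],"claw": 1},{"dp": [0,0,0],"dr": [0,0,0],"claw": 1}])

```text
time_s: 14.82
ee_pos: [0.5438, -0.0463, 0.0603]
tool_rot: [-0.0, 0.929, -0.37, 0.001]
force: [-2.9, -0.1, 5.4]
finger_gap: 0.0174
```

```bash
python3 arc.py 2 1; python3 look.py side s6; python3 - <<'E'
from h import *
im=cv2.imread("pics/s6.png"); cv2.imwrite("pics/s6c.png",cv2.resize(im[190:280,220:340],None,fx=6,fy=6,interpolation=cv2.INTER_CUBIC))
E
```

```text
t 14.82 z 0.06032745496968457 rel tool [25.0269 20.4288] r mm 32.30606358393561 a 50.776190606903626 F world [-2.9229 -0.126   5.4255] F tool [-2.0299  2.0931 -5.4308]
52.8 [ 0.45 -1.07]
t 14.8167 [ 0.5438 -0.0463  0.0603] F [-2.9229 -0.126   5.4255] gap 0.017353438967438593
```

View pics/s6c.png

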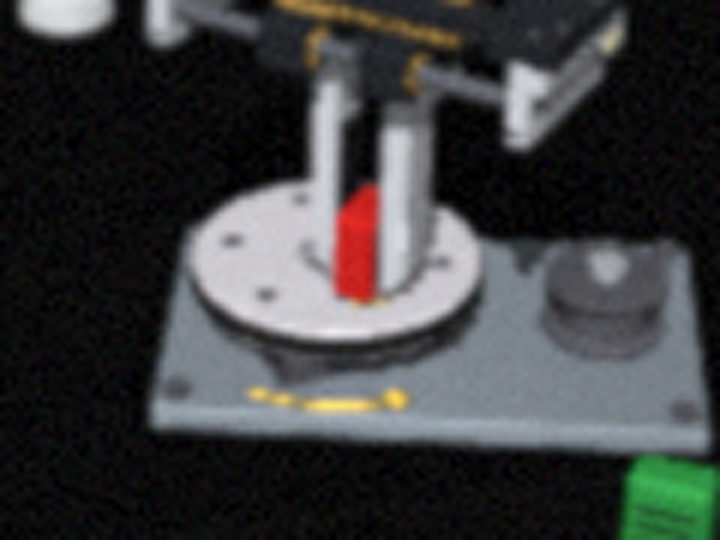

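Pin seated on the wheel at side (280,237), collar down on the yellow frame. Ease once more, then release partially (47 mm).

Emit:
apply_moves(moves=[{"dp": [-0.0006,0.0008,0],"dr": [0,0,0],"claw": 1},{"dp": [0,0,0],"dr": [0,0,0],"claw": 1},{"dp": [0,0,0],"dr": [0,0,0],"claw": 1},{"dp": [0,0,0],"dr": [0,0,0],"claw": 0},{"dp": [0,0,0],"dr": [0,0,0],"claw": 0},{"dp": [0,0,0],"dr": [0,0,0],"claw": 0},{"dp": [0,0,0],"dr": [0,0,0],"claw": 0},{"dp": [0,0,0],"dr": [0,0,0],"claw": 0},{"dp": [0,0,0],"dr": [0,0,0],"claw": 0}])

```text
time_s: 15.62
ee_pos: [0.5422, -0.0465, 0.0598]
tool_rot: [-0.0, 0.929, -0.37, 0.0]
force: [0.3, 0.7, 0.6]
finger_gap: 0.0466
```

```bash
python3 arc.py 2 1; python3 look.py wrist w8
```

```text
t 15.62 z 0.05977412793341011 rel tool [23.888  21.7503] r mm 32.306549976638046 a 47.681780474011155 F world [0.2517 0.7456 0.6269] F tool [-0.3295 -0.7147 -0.6269]
49.7 [ 0.51 -1.05]
t 15.6167 [ 0.5422 -0.0465  0.0598] F [0.2517 0.7456 0.6269] gap 0.046564388517539856
```

View pics/w8.png

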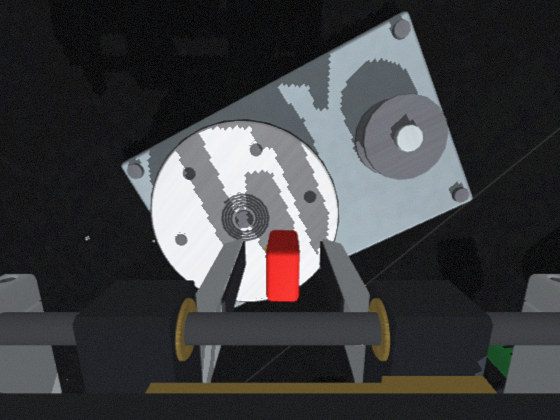

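Released, and the pin stands free between the fingers at (283,265). Retreat straight up.

Emit:
apply_moves(moves=[{"dp": [0,0,-0.008],"dr": [0,0,0],"claw": 0},{"dp": [0,0,-0.015],"dr": [0,0,0],"claw": 0},{"dp": [0,0,-0.025],"dr": [0,0,0],"claw": 0},{"dp": [0,0,-0.03],"dr": [0,0,0],"claw": 0},{"dp": [0,0,-0.03],"dr": [0,0,0],"claw": 0},{"dp": [0,0.03,-0.02],"dr": [0,0,0],"claw": 0},{"dp": [0,0.03,-0.01],"dr": [0,0,0],"claw": 0},{"dp": [0,0.02,0],"dr": [0,0,0],"claw": 0},{"dp": [0,0,0],"dr": [0,0,0],"claw": 0},{"dp": [0,0,0],"dr": [0,0,0],"claw": 0}])

```text
time_s: 16.5
ee_pos: [0.4869, -0.1054, 0.1988]
tool_rot: [-0.0, 0.929, -0.371, 0.001]
force: [0.5, -0.2, -0.1]
finger_gap: 0.047
```

```bash
python3 look.py side s7; python3 look.py wrist w9; python3 - <<'E'
from h import *
import pickle
im=cv2.imread("pics/s7.png"); a=cv2.resize(im[190:280,220:340],None,fx=6,fy=6,interpolation=cv2.INTER_CUBIC); cv2.imwrite("pics/s7c.png",a)
S,Wc=cal("side"),pickle.load(open("pics/w9.pkl","rb"))[0]
P=[]
for n,C in (("s7",S),("w9",Wc)):
    im=cv2.imread(f"pics/{n}.png"); m=((im[...,2]>100)&(im[...,1]<90)&(im[...,0]<90)).astype(np.uint8)
    k,l,st,c=cv2.connectedComponentsWithStats(m)
    for i in range(1,k):
        if st[i,4]>80: print(n,st[i],c[i])
E
```

```text
t 16.5 [ 0.4869 -0.1054  0.1988] F [ 0.4548 -0.1984 -0.0905] gap 0.04702314955762177
t 16.55 [ 0.4876 -0.1043  0.1984] F [ 1.1708  0.0876 -0.1038] gap 0.04708991968167645
s7 [275 220  12  20 163] [280.1472 229.9755]
s7 [184 262  21  29 272] [193.4338 275.4081]
s7 [115 283  24  14 216] [126.8657 289.1759]
s7 [282 371  47  49 789] [307.6819 395.2243]
s7 [198 391  42  29 310] [216.7097 405.4452]
w9 [272 110  20  34 618] [281.89  126.233]
w9 [159 256  47  35 707] [180.819  271.7977]
```

View pics/s7c.png

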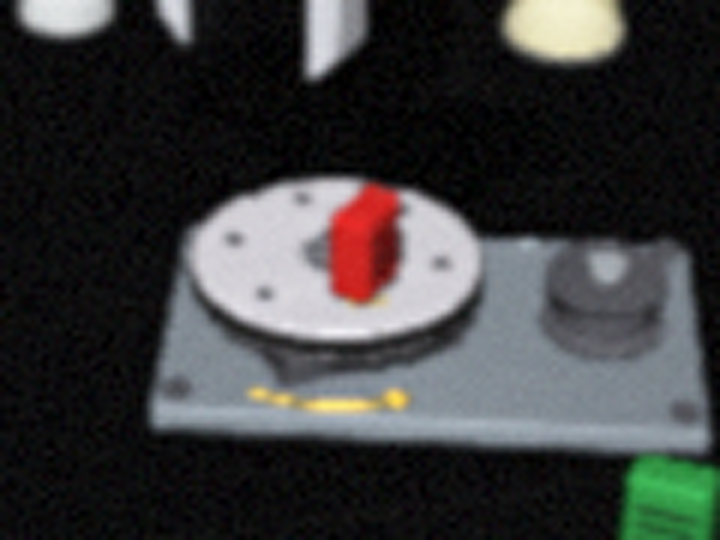

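View pics/w9.png

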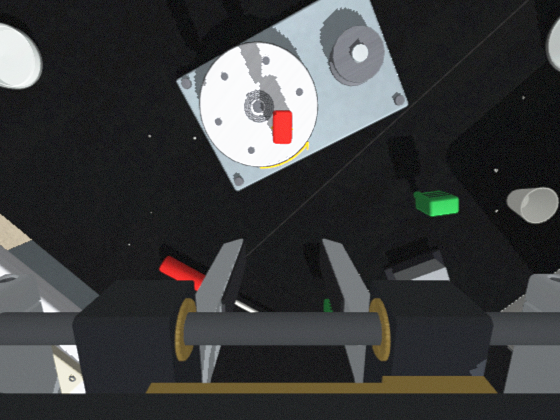

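```bash
python3 - <<'E'
from h import *
import pickle
S=cal("side"); C,p,Rt=pickle.load(open("pics/w9.pkl","rb"))
from scipy.optimize import least_squares
obs=np.array([275,220,286.9,239.9,272,110,291.9,143.9])-.0
def bb(Cm,x,y,z):
    q=np.array([proj(Cm,np.array([x,y,z])+Rt@np.array([sx*.009,sy*.015,0])+[0,0,h]) for sx in(-1,1) for sy in(-1,1) for h in(.004,.042)]); return np.r_[q.min(0),q.max(0)]
f=lambda v:np.r_[bb(S,*v),bb(C,*v)]-obs
r=least_squares(f,[.543,-.046,.045]); print("collar xyz",r.x,"res px",r.fun)
v=r.x.copy(); 
for z in (.044,.058): print(z,bb(S,v[0],v[1],z))
rel=np.array(r.x[:2])-[.5395,-.015]; print("r",np.hypot(*rel),"turn rad",np.arctan2(rel[1],rel[0])-np.radians(-131.2))
E
```

```text
collar xyz [ 0.5422 -0.0467  0.0463] res px [-1.2649 -0.5646 -0.1267  0.8048 -0.0519 -0.6283  0.466   0.3617]
0.044 [273.7216 220.2629 286.7444 241.5175]
0.058 [273.8042 215.2194 286.9207 236.5642]
r 0.031827060591707236 turn rad 0.8029914837223642
```

```bash
python3 look.py side s8; python3 - <<'E'
from h import *
a=cv2.imread("pics/s7.png").astype(int);b=cv2.imread("pics/s8.png").astype(int)
print("diff wheel region",abs(a-b)[205:250,240:340].mean(),"elsewhere",abs(a-b)[280:380,220:340].mean())
print(manip.job_done())
E
```

```text
t 16.6 [ 0.4879 -0.1037  0.1981] F [ 0.3188  0.0994 -0.6066] gap 0.04710472841765684
diff wheel region 3.787777777777778 elsewhere 4.241555555555555
the job is handed in; nothing more can be done
None
```

I locked the wheel back with the red-handled pin and handed the job in at about 16.6 s. No verdict was reported.

**What I did:** I took the pin from its stand and put its tip through the slot without contact. I then turned the wheel counter-clockwise and found the lock hole by feel at a turn of about 0.8 rad. The pin dropped in at under 2 N, and I pushed it home to 5 N with its collar on the wheel. After easing the spring load onto the pin, I released it and backed away.

**Last checks:**
- **Pin depth:** the tool sank 14 mm below the disc-face contact, which is what a fully home pin should give. A fit of the pictures puts the collar at 46 mm above the bench, against 44 mm nominal. That is 2 mm high, but within the cameras' accuracy.
- **Position:** the pin is 31.8 mm from the wheel's axis (32 nominal) and looks upright.
- **At rest:** two pictures taken after letting go show no movement beyond camera noise. The gripper is clear of everything.
- **Bystanders:** I touched none of them that I know of, but did not measure their positions again at the end.

**One thing went less well:** on the first sweep I pressed too hard, and the pin stuck with about 18 N down and 14 N sideways. I eased the press and it moved freely again. The highest reading, about 24 N in total, was below the 40 N limit.

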